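# Scan the red test-kit carton and dock the scanner

## Robot

A 7-joint arm with a two-finger parallel gripper is mounted at the origin on the work surface. World frame = base frame: x ahead of the robot, y to its left, z up, the work surface at z = 0. Lengths are in m, angles in rad, forces in N, time in s.
With the tool pointing down it reaches from about 0.425 to 0.875 m from the base axis. Payload 4.7 kg.
Tool frame: the origin (TCP) lies between the finger pads; the fingertips stand 14 mm ahead of it and the grasp point (between the pads) lies 5 mm behind it; z points along the fingers, y is the line along which they close (so a half turn about z gives the same grasp; the last joint's range is limited). The gripper opens to 87 mm and grips with 3 to 60 N. Pads are 19 mm wide; open, the fingers measure 117 mm over their backs; the gripper's body (75 mm by 190 mm) begins 51 mm behind the grasp point.
Start: joints at [1.215, 0.321, -0.07, 1.45, 0.023, 1.371, -0.057], TCP at [0.235, -0.606, 0.237] pointing down, gripper open.
Joint ranges: [-2.86, 2.86], [-0.3, 2.09], [-1.38, 1.24], [0.06, 2.45], [-1.56, 4.7], [0.09, 2.05], [-2.69, 2.69]. Speed limits (rad/s): [2.57, 2.57, 3.14, 3.14, 3.14, 3.14, 3.14].

## Interface

Orientations are given as a rotation vector (axis times angle).
In Python, from bench import ctrl gives the robot as it stands.
- The arm moves only by the tool step_arm, never from a script. Its argument "commands" is a list of rows, each an object with "travel": the shift along the tool's x, y, z in m, a list of three; "turn": the turn, a rotation vector about the tool's x, y, z in degrees, a list of three. A call has 1 to 5 rows; each row is the pose to reach, as a shift and turn from the pose commanded when the call began, along the tool's axes at that moment; what a row does not reach only later rows make up. A row lasts 1/10 s, in which the tool goes at most 50 mm and 8.59 degrees, less where a joint would pass 70% of its speed; a pose out of reach is approached as far as the arm can. A call with a gripper value outside its range is refused whole. "gripper" is the opening, from 0 (shut) to 1 (fully open), set as the call begins (left out, the last holds). The fingers move at their own pace and stop on an object; "force" is the grip in N (left out, the last holds). Time passes only in rows, so rows that repeat a pose let the fingers close. It gives the time, the measured TCP pose, the force, the opening and the grip force at its end, in the units of the state.
- ctrl.get_state(): the state, without advancing time (a new reading comes with each control period).
- ctrl.get_image(name): name is "scene" or "top" or "wrist"; returns the picture (384x512x3 uint8, red, green, blue); there is no depth.
- ctrl.camera_model(name): a dict with "fx", "fy", "cx", "cy" (pixels), "R" (3x3) and "t" (3): a world point X has camera coordinates R X + t; the wrist camera has in their place "T_tool_cam" (4x4, takes a point from camera to tool coordinates, whose origin is the TCP and whose axes are the flange's). Camera axes: x right, y down, z forward; pixel columns grow to the right and rows downward; lengths in m; the calibration is good to about 2 mm. The wrist camera is an equidistant fisheye: a pixel r from the principal point sees the ray r / f radians off the axis. A picture is of the moment at which its call begins: read the wrist's pose just before it. camera_model takes no time and is no camera call.
- ctrl.close_job(): hands the job in; it is judged then, once.
The state is a dict: "time": time; "joint_positions": joint angles; "qd": joint speeds; "joint_torque": joint torques, N m; "position": TCP position; "tool_rot": TCP orientation; "ft_force": force on the tool from outside, world axes, zero at the start; "torque": the same for the moment, N m; "grip_width": opening from 0.0 (shut) to 1.0 (fully open); "grip_force": force on a finger pad.
Only numpy, scipy, OpenCV 4.12 (cv2) and the standard library are available. Lean on these libraries where they do the work, as an engineer would, in place of code of your own. Each camera call takes 0.05 s, during which the arm holds its last target. There are 200 camera calls.

## Task

At the clinic supply desk, pick up the yellow-handled barcode scanner and scan the red kit carton, not the blue one: hold the scanner still and upright for two seconds, its window about 6 cm straight above the middle of the carton's barcode label, with the long side of the scanner's head along the long side of the label. Then stand the scanner upright on the middle of its round charging pad and let go, without dropping it from a height. Leave both cartons where they lie.

Things in the scene. Friction and masses are not known exactly. Their poses are not given: they have to be found in the camera images.
- scanner_grip (a point): Barcode scanner, 180 g, 120 mm tall, standing on its window (flat underside). Black head 64 (x) x 44 (y) x 34 mm tall, grey neck 52 x 38 mm up to 63 mm, yellow handle 40 (x) x 32 mm (y) above. Point: middle of the handle on the centre line, 92 mm above the window, 28 mm below the top; grip across y. z up the handle; it looks along -z; x: long side of the head (its scan line), either way round.
- label_red (a point): White barcode label, 60 (x) x 36 mm (y), on top of the red kit carton (100 x 70 x 35 mm tall, loose, 160 g, red with one white end). Point: middle of the label, on the top face 35 mm above the desk, 12 mm from the carton's centre away from the white end. x along the long side of label and carton, z up.
- label_blue (a point): The same label on a carton of the same size and make, but blue with one white end: the wrong one, not to be scanned or moved. The two cartons may lie in either place.
- pad_top (a point): Round charging pad, fixed to the desk: black with a green ring and a grey middle, 110 mm across, 10 mm high. The point is the middle of its flat top, z up.
Things that resemble listed ones, but are neither listed nor needed, are in the scene too. Of the things like the part that bears scanner_grip, leave any that is green; of the rest the larger one is meant.

How it is judged:
On the way:
1. the scanner is held still for 1 s, window 25 to 110 mm above the red label, centred within 20 mm along and 15 mm across, upright within 12 degrees, head's long side within 17 degrees of the label's (x of label_red in the frame of scanner_grip between -0.02 and 0.02 m and y of label_red in the frame of scanner_grip between -0.015 and 0.015 m and z of label_red in the frame of scanner_grip between -0.202 and -0.117 m and angle between the z axis of scanner_grip and the z axis of label_red, either way round below 0.21 rad and angle between the x axis of scanner_grip and the x axis of label_red, either way round below 0.3 rad and linear speed of scanner below 0.02 m/s and angular speed of scanner below 0.2 rad/s), for 1 s.
At the end, for the whole second after the job is handed in: After the scan, the scanner stands upright (within 6 degrees) and at rest on the charging pad, within 25 mm of its middle, released, and both cartons are within 20 mm of where they lay (horizontal distance between scanner_grip and pad_top below 0.025 m and z of scanner_grip in the frame of pad_top between 0.086 and 0.098 m and angle between scanner_grip's own z axis and vertical below 0.1 rad and linear speed of scanner below 0.02 m/s and distance of each of label_red, label_blue from where it was at the start of the episode below 0.02 m); the robot touches nothing.
It fails at once if the blue carton is scanned (scanner held aimed at its label within scanning range, at rest) (x of label_blue in the frame of scanner_grip between -0.02 and 0.02 m and y of label_blue in the frame of scanner_grip between -0.015 and 0.015 m and z of label_blue in the frame of scanner_grip between -0.202 and -0.117 m and angle between the z axis of scanner_grip and the z axis of label_blue, either way round below 0.21 rad and angle between the x axis of scanner_grip and the x axis of label_blue, either way round below 0.3 rad and linear speed of scanner below 0.02 m/s and angular speed of scanner below 0.2 rad/s).
It fails at once if a carton is pushed more than 30 mm (distance of any of label_red, label_blue from where it was at the start of the episode above 0.03 m).
It fails at once if the scanner is tipped over (angle between scanner_grip's own z axis and vertical above 0.7 rad).
It fails at once if the scanner is let go more than 20 mm above the pad (contact force between the fingers and scanner below 0.05 N and height (world z) of scanner_grip above 0.122 m).
It also fails if it takes over 42 s, if anything falls off the work surface, if the arm or the gripper's body presses on something with over 40 N, if the wrist force passes 120 N, or if a joint passes its speed limit or range.

## Working session

There is one attempt and no reset: what is moved stays moved. The work goes in short steps, Python scripts to look and compute and a tool call to move; the robot and the scene stay as the last step left them, time stands still between calls to the robot, and variables do not carry over. Pictures are saved under pics/ and viewed, at most 10 in all, crops included, and the job is handed in when it is done.

Besides the shell and the picture viewer there is one more tool, called after "Request:" in YAML: its name, and indented under it one key for each argument. step_arm: Moves the arm, as the interface text tells. Its arguments: {"type":"object","properties":{"commands":{"type":"array"},"gripper":{"type":"number"},"force":{"type":"number"}},"required":["commands"]}

```bash
mkdir -p pics; ls; python3 - <<'E'
from bench import ctrl
import cv2,numpy as np
s=ctrl.get_state();print({k:np.round(v,3) for k,v in s.items()})
for n in("top","scene"):
    cv2.imwrite(f"pics/{n}0.png",ctrl.get_image(n)[:,:,::-1]);print(n,ctrl.camera_model(n))
print(ctrl.camera_model("wrist"))
E
```

```text
pics
{'time': np.float64(0.0), 'joint_positions': array([ 1.215,  0.322, -0.07 ,  1.452,  0.023,  1.371, -0.057]), 'qd': array([-0.001,  0.001, -0.   ,  0.001, -0.   , -0.001,  0.   ]), 'joint_torque': array([-0.0000e+00, -4.9128e+01, -4.0300e-01, -3.1252e+01, -6.4000e-02,
        4.4000e-02,  0.0000e+00]), 'position': array([ 0.235, -0.606,  0.235]), 'tool_rot': array([-3.086e+00, -5.770e-01,  1.000e-03]), 'ft_force': array([ 0.035, -0.058, -0.781]), 'torque': array([-0.034, -0.006,  0.025]), 'grip_force': np.float64(0.0), 'grip_width': np.float64(1.001)}
top {'fx': 455.7158836806722, 'fy': 455.7158836806722, 'cx': 251.7964152273113, 'cy': 190.0418067148432, 'R': array([[ 0.00426014, -0.99986566,  0.01582775],
       [-0.99042441, -0.00640297, -0.13790755],
       [ 0.13799037, -0.01508869, -0.99031863]]), 't': array([-0.02026126,  0.54631272,  1.01507714])}
scene {'fx': 378.2316381813676, 'fy': 378.2316381813676, 'cx': 259.65911016351964, 'cy': 188.56322213382575, 'R': array([[ 0.4049174 ,  0.91420487,  0.01647287],
       [ 0.51529753, -0.21327785, -0.8300488 ],
       [-0.75532136,  0.34458963, -0.55744743]]), 't': array([-0.2106221 , -0.21929946,  1.29995379])}
{'fx': 297.3186396354542, 'fy': 297.3186396354542, 'cx': 253.8908647259326, 'cy': 189.0781655069642, 'T_tool_cam': array([[-1.64119848e-04, -9.62886503e-01, -2.69906568e-01,
         7.40548643e-02],
       [ 9.99999948e-01, -8.32431703e-05, -3.11093262e-04,
         1.61942917e-04],
       [ 2.77079624e-04, -2.69906606e-01,  9.62886467e-01,
        -1.48060407e-01],
       [ 0.00000000e+00,  0.00000000e+00,  0.00000000e+00,
         1.00000000e+00]])}
```

View pics/top0.png

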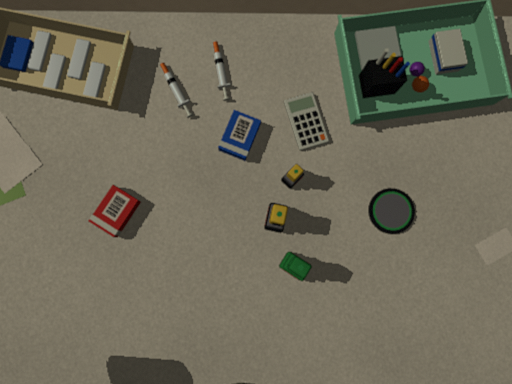

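View pics/scene0.png

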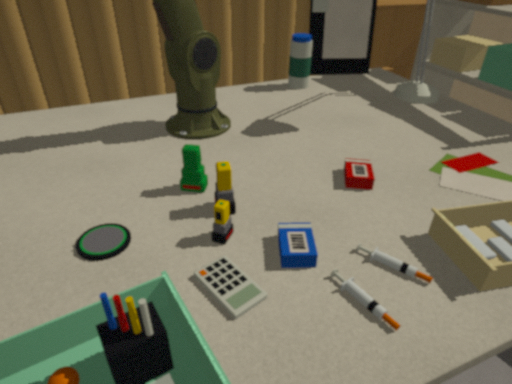

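The top picture shows the full-size yellow scanner at (277,217), a smaller one at (293,175), a green one at (296,265), the red carton at (115,210), the blue one at (240,135) and the pad at (392,211). The scene view agrees. Next I measure them from colour masks.

```bash
cat > h.py <<'E'
import cv2,numpy as np
from bench import ctrl
from scipy.spatial.transform import Rotation as Rn
def ray(px,z,m):
    px=np.atleast_2d(px).astype(float)
    d=np.c_[(px[:,0]-m['cx'])/m['fx'],(px[:,1]-m['cy'])/m['fy'],np.ones(len(px))]@m['R']
    c=-m['R'].T@m['t']
    return c+d*((z-c[2])/d[:,2])[:,None]
def wray(px,z,m,pos,rv):
    px=np.atleast_2d(px).astype(float)
    u=(px-[m['cx'],m['cy']])/m['fx'];r=np.linalg.norm(u,axis=1)+1e-9
    d=np.c_[u*(np.sin(r)/r)[:,None],np.cos(r)]
    T=m['T_tool_cam'];R=Rn.from_rotvec(rv).as_matrix()
    d=d@(R@T[:3,:3]).T;c=R@T[:3,3]+pos
    return c+d*((z-c[2])/d[:,2])[:,None]
def big(mask):
    cs,_=cv2.findContours(mask.astype(np.uint8),cv2.RETR_EXTERNAL,cv2.CHAIN_APPROX_NONE)
    return max(cs,key=cv2.contourArea)[:,0,:]
def rect(P):
    (c,s,a)=cv2.minAreaRect((P[:,:2]*1000).astype(np.float32))
    if s[0]<s[1]: s=s[::-1];a+=90
    return np.round(c,1),np.round(s,1),round((a+90)%180-90,1)
E
python3 - <<'E'
from h import *
im=cv2.imread("pics/top0.png");m=ctrl.camera_model("top")
hsv=cv2.cvtColor(im,cv2.COLOR_BGR2HSV);H,S,V=[hsv[:,:,i].astype(int) for i in range(3)]
def win(k,x0,x1,y0,y1):
    w=np.zeros_like(k);w[y0:y1,x0:x1]=1;return k&(w>0)
Y=(H>15)&(H<35)&(S>140)&(V>90)
print("scan top",rect(ray(big(win(Y,255,300,195,240)),.12,m)),"small",rect(ray(big(win(Y,275,310,158,192)),.09,m)))
D=(V<60)
print("head",rect(ray(big(win(D,258,300,195,238)),.034,m)))
W=(S<70)&(V>110)
for n,k,(a,b,c,d) in(("red",((H<8)|(H>172))&(S>130),(80,150,175,245)),("blue",(H>105)&(H<128)&(S>130),(210,270,100,170))):
    q=big(win(k,a,b,c,d));print(n,rect(ray(q,.035,m)))
    k2=cv2.morphologyEx(win(k,a,b,c,d).astype(np.uint8),cv2.MORPH_CLOSE,np.ones((3,3)))
    f=np.zeros_like(k2);cv2.drawContours(f,[cv2.convexHull(q)],-1,1,-1);f=cv2.erode(f,np.ones((3,3)))
    l=(f>0)&(S<110); print(" label",rect(ray(big(cv2.morphologyEx(l.astype(np.uint8),cv2.MORPH_CLOSE,np.ones((5,5)))),.035,m)))
G=win((H>50)&(H<90)&(S>100),365,420,185,235)
q=big(G);e=cv2.fitEllipse(q);print("pad",e,ray(e[0],.01,m))
cv2.imwrite("pics/c.png",np.hstack([cv2.resize(im[150:250,240:320],(400,500),interpolation=2),cv2.resize(im[175:245,85:141],(400,500),interpolation=2)]))
E
```

```text
scan top (array([484.8, -71.2]), array([38. , 31.1]), -11.6) small (array([ 580.1, -110.8]), array([33.4, 20.4]), -44.6)
head (array([483.8, -74.8]), array([62.9, 45.4]), -11.3)
red (array([504.5, 292.9]), array([82. , 77.1]), -31.6)
 label (array([508.5, 295.3]), array([60.6, 36.3]), -31.4)
blue (array([689.7,   8. ]), array([78.2, 69.2]), -21.9)
 label (array([693.3,   8.4]), array([62.4, 38.2]), -21.7)
pad ((391.8308410644531, 210.4151153564453), (38.92661666870117, 40.36313247680664), 137.8335723876953) [[ 0.50371625 -0.34985931  0.01      ]]
```

View pics/c.png

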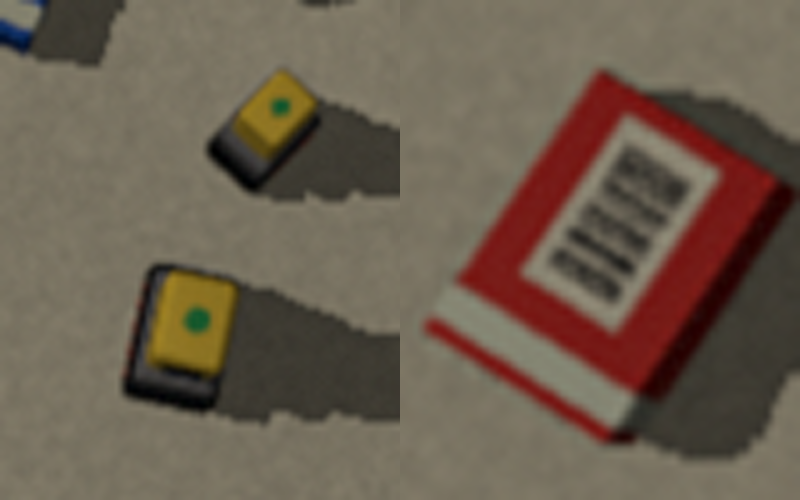

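The crop confirms the large scanner, with the long side of its head roughly along world x, and the red label with its white end low-left. Next is a helper that turns a target pose into a tool-axis move.

```bash
cat >> h.py <<'E'
def go(x,y,z,yaw):
    s=ctrl.get_state();R=Rn.from_rotvec(s['tool_rot']);p=np.array(s['position'])
    G=Rn.from_euler('z',yaw,degrees=True)*Rn.from_euler('x',180,degrees=True)
    print('t',round(s['time'],2),'pos',p.round(4),'yaw',np.degrees(np.arctan2(*R.as_matrix()[1::-1,0])).round(1))
    print('travel',R.inv().apply(np.array([x,y,z])-p).round(4),'turn',np.degrees((R.inv()*G).as_rotvec()).round(2))
E
python3 -c "
from h import *
go(.485,-.072,.22,-11.5)"
```

```text
t 0.1 pos [ 0.2347 -0.6056  0.2356] yaw 21.2
travel [ 0.4263 -0.4071  0.0162] turn [-1.000e-01  3.000e-02  3.269e+01]
```

Request:
step_arm:
  commands:
    - {"travel": [0.03, -0.028, 0], "turn": [0, 0, 0]}
    - {"travel": [0.065, -0.062, 0], "turn": [0, 0, 0]}
    - {"travel": [0.1, -0.096, 0], "turn": [0, 0, 0]}
    - {"travel": [0.135, -0.13, 0], "turn": [0, 0, 0]}
    - {"travel": [0.17, -0.164, 0], "turn": [0, 0, 0]}
  gripper: 1

```text
time: 0.6
position: [0.3345, -0.3897, 0.2362]
tool_rot: [-3.088, -0.577, 0.001]
ft_force: [1.1, -0.3, 0.2]
grip_width: 0.999
grip_force: 0.0
```

Request:
step_arm:
  commands:
    - {"travel": [0.035, -0.033, 0], "turn": [0, 0, 0]}
    - {"travel": [0.07, -0.067, 0], "turn": [0, 0, 0]}
    - {"travel": [0.105, -0.1, 0], "turn": [0, 0, 0]}
    - {"travel": [0.135, -0.128, 0], "turn": [0, 0, 0]}
    - {"travel": [0.156, -0.146, 0], "turn": [0, 0, 0]}

```text
time: 1.1
position: [0.4277, -0.1957, 0.2365]
tool_rot: [-3.087, -0.583, -0.0]
ft_force: [-0.4, -0.2, -0.8]
grip_width: 0.999
grip_force: 0.0
```

```bash
python3 -c "
from h import *
go(.485,-.072,.22,-11.5)"
```

```text
t 1.1 pos [ 0.4277 -0.1957  0.2365] yaw 21.4
travel [ 0.0985 -0.0943  0.0165] turn [-1.00e-02 -0.00e+00  3.29e+01]
```

Request:
step_arm:
  commands:
    - {"travel": [0.02, -0.019, 0], "turn": [0, 0, 6]}
    - {"travel": [0.045, -0.043, 0], "turn": [0, 0, 13]}
    - {"travel": [0.07, -0.067, 0], "turn": [0, 0, 20]}
    - {"travel": [0.09, -0.086, 0], "turn": [0, 0, 27]}
    - {"travel": [0.099, -0.094, 0], "turn": [0, 0, 32.7]}

```text
time: 1.6
position: [0.4858, -0.0724, 0.2364]
tool_rot: [-3.125, 0.315, 0.0]
ft_force: [1.0, 0.2, 0.2]
grip_width: 0.997
grip_force: 0.0
```

Request:
step_arm:
  commands:
    - {"travel": [0, 0, 0], "turn": [0, 0, 0]}
    - {"travel": [0, 0, 0], "turn": [0, 0, 0]}
    - {"travel": [0, 0, 0], "turn": [0, 0, 0]}

```text
time: 1.9
position: [0.4846, -0.0772, 0.2363]
tool_rot: [3.125, -0.316, -0.001]
ft_force: [-0.0, 0.4, -0.7]
grip_width: 1.0
grip_force: 0.0
```

```bash
python3 -c "
from h import *
s=ctrl.get_state()
im=ctrl.get_image('wrist')[:,:,::-1].copy();cv2.imwrite('pics/w1.png',im)
hsv=cv2.cvtColor(im,cv2.COLOR_BGR2HSV);H,S,V=[hsv[:,:,i].astype(int) for i in range(3)]
q=big((H>15)&(H<35)&(S>140)&(V>90));print(q.min(0),q.max(0))
m=ctrl.camera_model('wrist')
print(rect(wray(q,.12,m,s['position'],s['tool_rot'])))
go(.485,-.072,.22,-11.5)"
```

```text
[235 159] [268 208]
(array([489.6, -76. ]), array([46.7, 30.7]), -11.5)
t 1.95 pos [ 0.4847 -0.0771  0.2364] yaw -11.6
travel [-0.0007 -0.0051  0.0164] turn [ 0.03  0.02 -0.06]
```

View pics/w1.png

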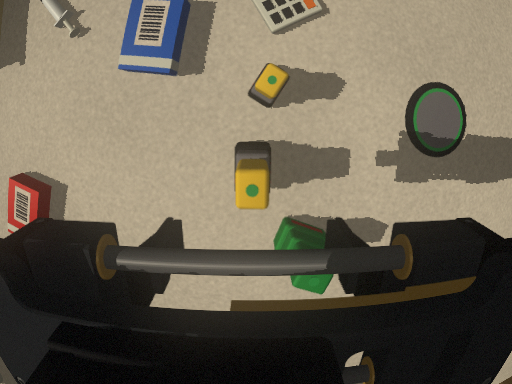

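The wrist view shows the scanner handle at rows 159–208, with its top dot near (252,190). The long side of the head lies along tool x as wanted. I'll use the dot for the centre.

```bash
python3 -c "
from h import *
s=ctrl.get_state()
im=cv2.imread('pics/w1.png')
hsv=cv2.cvtColor(im,cv2.COLOR_BGR2HSV);H,S,V=[hsv[:,:,i].astype(int) for i in range(3)]
k=(H>40)&(H<90)&(S>100);k[:180]=0;k[202:]=0;k[:,:240]=0;k[:,264:]=0
c=np.argwhere(k).mean(0)[::-1];print(c,k.sum())
p=wray(c,.12,ctrl.camera_model('wrist'),s['position'],s['tool_rot']);print(p)
im=cv2.imread('pics/top0.png');hsv=cv2.cvtColor(im,cv2.COLOR_BGR2HSV);H,S,V=[hsv[:,:,i].astype(int) for i in range(3)]
k=(H>40)&(H<90)&(S>100);k[:195]=0;k[230:]=0;k[:,:262]=0;k[:,295:]=0
c=np.argwhere(k).mean(0)[::-1];print(c,k.sum(),ray(c,.12,ctrl.camera_model('top')))
go(p[0,0],p[0,1],.087,-11.5)"
```

```text
[251.82300885 190.15044248] 113
[[ 0.48393787 -0.07506887  0.12      ]]
[279.  213.5] 18 [[ 0.48524484 -0.07386849  0.12      ]]
t 1.95 pos [ 0.4847 -0.0771  0.2364] yaw -11.6
travel [-0.0011 -0.002   0.1494] turn [ 0.03  0.02 -0.06]
```

Request:
step_arm:
  commands:
    - {"travel": [0, -0.002, 0.02], "turn": [0, 0, 0]}
    - {"travel": [0, -0.002, 0.05], "turn": [0, 0, 0]}
    - {"travel": [0, -0.002, 0.08], "turn": [0, 0, 0]}
    - {"travel": [0, -0.002, 0.105], "turn": [0, 0, 0]}
    - {"travel": [0, -0.002, 0.12], "turn": [0, 0, 0]}

```text
time: 2.45
position: [0.4839, -0.0748, 0.1144]
tool_rot: [3.126, -0.316, -0.005]
ft_force: [-0.3, -0.0, 0.2]
grip_width: 1.001
grip_force: 0.0
```

Request:
step_arm:
  commands:
    - {"travel": [0, 0, 0.01], "turn": [0, 0, 0]}
    - {"travel": [0, 0, 0.02], "turn": [0, 0, 0]}
    - {"travel": [0, 0, 0.026], "turn": [0, 0, 0]}
    - {"travel": [0, 0, 0.028], "turn": [0, 0, 0]}
    - {"travel": [0, 0, 0.028], "turn": [0, 0, 0]}

```text
time: 2.95
position: [0.4858, -0.0739, 0.0887]
tool_rot: [3.126, -0.315, 0.001]
ft_force: [0.2, -0.5, 0.5]
grip_width: 1.0
grip_force: 0.0
```

Request:
step_arm:
  commands:
    - {"travel": [0, 0, 0], "turn": [0, 0, 0]}
    - {"travel": [0, 0, 0], "turn": [0, 0, 0]}
    - {"travel": [0, 0, 0], "turn": [0, 0, 0]}
    - {"travel": [0, 0, 0], "turn": [0, 0, 0]}
    - {"travel": [0, 0, 0], "turn": [0, 0, 0]}
  gripper: 0.3
  force: 20

```text
time: 3.45
position: [0.4856, -0.0738, 0.0886]
tool_rot: [3.126, -0.315, 0.0]
ft_force: [0.2, -0.0, 0.9]
grip_width: 0.629
grip_force: 0.0
```

Request:
step_arm:
  commands:
    - {"travel": [0, 0, 0], "turn": [0, 0, 0]}
    - {"travel": [0, 0, 0], "turn": [0, 0, 0]}
    - {"travel": [0, 0, 0], "turn": [0, 0, 0]}
    - {"travel": [0, 0, 0], "turn": [0, 0, 0]}
    - {"travel": [0, 0, 0], "turn": [0, 0, 0]}
  gripper: 0
  force: 25

```text
time: 3.95
position: [0.4854, -0.0739, 0.0884]
tool_rot: [3.126, -0.315, -0.001]
ft_force: [0.8, -0.9, -1.4]
grip_width: 0.368
grip_force: 25.0
```

Request:
step_arm:
  commands:
    - {"travel": [0, 0, 0], "turn": [0, 0, 0]}
    - {"travel": [0, 0, 0], "turn": [0, 0, 0]}
    - {"travel": [0, 0, 0], "turn": [0, 0, 0]}
    - {"travel": [0, 0, 0], "turn": [0, 0, 0]}

```text
time: 4.35
position: [0.4854, -0.0737, 0.0884]
tool_rot: [-3.126, 0.315, 0.0]
ft_force: [-0.0, 0.1, -1.8]
grip_width: 0.364
grip_force: 25.0
```

Request:
step_arm:
  commands:
    - {"travel": [0, 0, -0.008], "turn": [0, 0, 0]}
    - {"travel": [0, 0, -0.025], "turn": [0, 0, 0]}
    - {"travel": [0, 0, -0.05], "turn": [0, 0, 0]}
    - {"travel": [0, 0, -0.075], "turn": [0, 0, 0]}
    - {"travel": [0, 0, -0.095], "turn": [0, 0, 0]}

```text
time: 4.85
position: [0.486, -0.0737, 0.1856]
tool_rot: [3.125, -0.315, 0.003]
ft_force: [0.5, 0.4, -1.5]
grip_width: 0.37
grip_force: 25.0
```

```bash
python3 -c "
from h import *
go(.5085,.295,.1834,-31.4)"
```

```text
t 4.85 pos [ 0.486  -0.0737  0.1856] yaw -11.5
travel [-0.0514 -0.3658  0.002 ] turn [-0.   -0.1  19.91]
```

Request:
step_arm:
  commands:
    - {"travel": [-0.003, -0.02, 0], "turn": [0, 0, 1]}
    - {"travel": [-0.008, -0.055, 0], "turn": [0, 0, 3]}
    - {"travel": [-0.014, -0.095, 0], "turn": [0, 0, 5]}
    - {"travel": [-0.02, -0.135, 0], "turn": [0, 0, 7]}
    - {"travel": [-0.025, -0.175, 0], "turn": [0, 0, 10]}

```text
time: 5.35
position: [0.4959, 0.1042, 0.1843]
tool_rot: [3.085, -0.589, 0.002]
ft_force: [0.3, -0.4, -1.8]
grip_width: 0.365
grip_force: 25.0
```

```bash
python3 -c "
from h import *
go(.5085,.295,.1834,-31.4)"
```

```text
t 5.35 pos [0.4959 0.1042 0.1843] yaw -21.6
travel [-0.0586 -0.182   0.0008] turn [ 0.   -0.07  9.77]
```

Request:
step_arm:
  commands:
    - {"travel": [-0.012, -0.039, 0], "turn": [0, 0, 2]}
    - {"travel": [-0.024, -0.077, 0], "turn": [0, 0, 4]}
    - {"travel": [-0.037, -0.115, 0], "turn": [0, 0, 6]}
    - {"travel": [-0.048, -0.15, 0], "turn": [0, 0, 8]}
    - {"travel": [-0.056, -0.172, 0], "turn": [0, 0, 9.8]}

```text
time: 5.85
position: [0.5046, 0.2569, 0.1792]
tool_rot: [3.036, -0.793, -0.015]
ft_force: [-0.3, -0.4, -2.6]
grip_width: 0.366
grip_force: 25.0
```

Request:
step_arm:
  commands:
    - {"travel": [0, 0, 0], "turn": [0, 0, 0]}
    - {"travel": [0, 0, 0], "turn": [0, 0, 0]}
    - {"travel": [0, 0, 0], "turn": [0, 0, 0]}

```text
time: 6.15
position: [0.5055, 0.2529, 0.1792]
tool_rot: [3.032, -0.798, -0.012]
ft_force: [0.5, -0.5, -2.5]
grip_width: 0.371
grip_force: 25.0
```

```bash
python3 -c "
from h import *
go(.5085,.295,.1834,-31.4)
s=ctrl.get_state();im=ctrl.get_image('wrist')[:,:,::-1];cv2.imwrite('pics/w2.png',im)
"
```

```text
t 6.15 pos [0.5055 0.2529 0.1792] yaw -29.5
travel [-0.0181 -0.0381 -0.0044] turn [0.45 0.35 1.9 ]
```

View pics/w2.png

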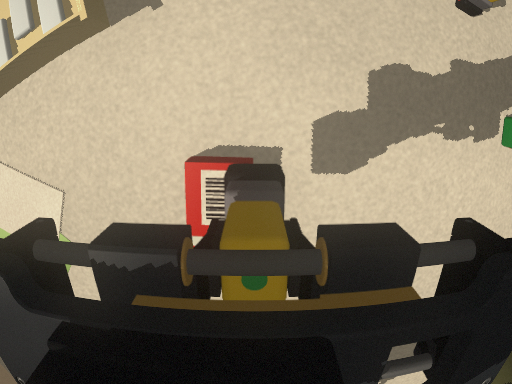

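The scanner is held and its head partly covers the red carton, but the arm stopped about 40 mm short. I'll check the joints.

```bash
python3 -c "
from h import *
s=ctrl.get_state();print(np.round(s['joint_positions'],3),np.round(s['qd'],3))
im=cv2.imread('pics/w2.png');hsv=cv2.cvtColor(im,cv2.COLOR_BGR2HSV)"
```

```text
[-0.083  0.218 -0.484  1.72   0.104  1.24  -2.679] [ 0.015  0.001  0.005  0.002 -0.002 -0.001 -0.   ]
```

Joint 7 is at its limit of -2.69. The scan line works either way round, so I turn the tool half a turn back (negative about tool z) and recheck.

Request:
step_arm:
  commands:
    - {"travel": [0, 0, -0.004], "turn": [0, 0, -4]}
    - {"travel": [0, 0, -0.004], "turn": [0, 0, -12]}
    - {"travel": [0, 0, -0.004], "turn": [0, 0, -20]}
    - {"travel": [0, 0, -0.004], "turn": [0, 0, -28]}
    - {"travel": [0, 0, -0.004], "turn": [0, 0, -36]}

```text
time: 6.7
position: [0.5062, 0.2518, 0.1831]
tool_rot: [3.134, 0.182, -0.015]
ft_force: [0.0, -0.2, -1.9]
grip_width: 0.367
grip_force: 25.0
```

Request:
step_arm:
  commands:
    - {"travel": [0, 0, 0], "turn": [0, 0, -8]}
    - {"travel": [0, 0, 0], "turn": [0, 0, -16]}
    - {"travel": [0, 0, 0], "turn": [0, 0, -24]}
    - {"travel": [0, 0, 0], "turn": [0, 0, -32]}
    - {"travel": [0, 0, 0], "turn": [0, 0, -40]}

```text
time: 7.2
position: [0.5062, 0.2518, 0.1832]
tool_rot: [-2.884, -1.244, 0.015]
ft_force: [-0.9, -0.4, -1.8]
grip_width: 0.361
grip_force: 25.0
```

Request:
step_arm:
  commands:
    - {"travel": [0, 0, 0], "turn": [0, 0, -8]}
    - {"travel": [0, 0, 0], "turn": [0, 0, -16]}
    - {"travel": [0, 0, 0], "turn": [0, 0, -24]}
    - {"travel": [0, 0, 0], "turn": [0, 0, -32]}
    - {"travel": [0, 0, 0], "turn": [0, 0, -40]}

```text
time: 7.7
position: [0.5062, 0.2517, 0.1832]
tool_rot: [-2.283, -2.153, 0.014]
ft_force: [0.1, -0.7, -2.0]
grip_width: 0.365
grip_force: 25.0
```

Request:
step_arm:
  commands:
    - {"travel": [0, 0, 0], "turn": [0, 0, -8]}
    - {"travel": [0, 0, 0], "turn": [0, 0, -16]}
    - {"travel": [0, 0, 0], "turn": [0, 0, -24]}
    - {"travel": [0, 0, 0], "turn": [0, 0, -32]}
    - {"travel": [0, 0, 0], "turn": [0, 0, -36]}

```text
time: 8.2
position: [0.5062, 0.2517, 0.1833]
tool_rot: [-1.506, -2.75, 0.011]
ft_force: [-0.5, 0.0, -1.5]
grip_width: 0.367
grip_force: 25.0
```

```bash
python3 -c "
from h import *
go(.5085,.295,.1834,148.6)
s=ctrl.get_state();print(np.round(s['joint_positions'],3),s['grip_width'])"
```

```text
t 8.2 pos [0.5062 0.2517 0.1833] yaw 122.6
travel [ 0.0353  0.0252 -0.0003] turn [ -0.49  -0.25 -26.04]
[ 0.187  0.269 -0.804  1.706  0.2    1.262 -0.094] 0.3671359558688047
```

Request:
step_arm:
  commands:
    - {"travel": [0.01, 0.008, 0], "turn": [0, 0, -6]}
    - {"travel": [0.02, 0.015, 0], "turn": [0, 0, -13]}
    - {"travel": [0.03, 0.021, 0], "turn": [-0.3, -0.1, -20]}
    - {"travel": [0.035, 0.025, 0], "turn": [-0.5, -0.25, -26]}
    - {"travel": [0.035, 0.025, 0], "turn": [-0.5, -0.25, -26]}

```text
time: 8.7
position: [0.5082, 0.296, 0.1832]
tool_rot: [-0.854, -3.023, -0.002]
ft_force: [0.5, 0.1, -0.9]
grip_width: 0.365
grip_force: 25.0
```

Request:
step_arm:
  commands:
    - {"travel": [0, 0, 0], "turn": [0, 0, 0]}
    - {"travel": [0, 0, 0], "turn": [0, 0, 0]}

```text
time: 8.9
position: [0.5083, 0.2953, 0.1827]
tool_rot: [0.858, 3.022, -0.001]
ft_force: [1.5, 0.8, -1.6]
grip_width: 0.364
grip_force: 25.0
```

```bash
python3 -c "
from h import *
go(.5085,.295,.1834,148.6)
cv2.imwrite('pics/w3.png',np.hstack([cv2.resize(ctrl.get_image(n)[:,:,::-1],(400,300)) for n in('wrist','scene')]))
s=ctrl.get_state();print(np.round(s['joint_positions'],3),s['grip_width'])"
```

```text
t 8.9 pos [0.5083 0.2953 0.1827] yaw 148.3
travel [-0.0004 -0.0002 -0.0007] turn [-0.04  0.01 -0.3 ]
[ 0.152  0.338 -0.875  1.658  0.27   1.273  0.244] 0.36483625092738764
```

View pics/w3.png

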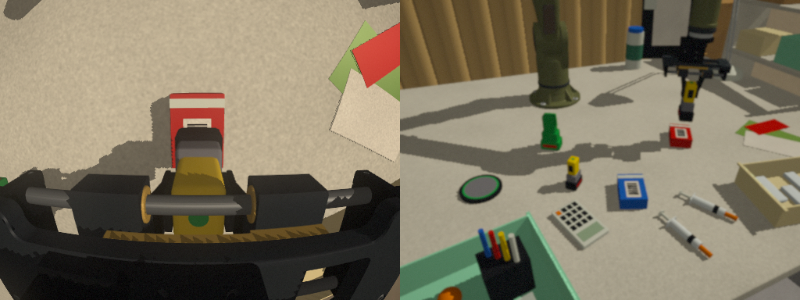

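The wrist view has the head (columns 176–222) squarely over the red carton (170–225), and the scene view shows the scanner above the red carton. I hold it still for 2.5 s.

Request:
step_arm:
  commands:
    - {"travel": [0, 0, 0], "turn": [0, 0, 0]}
    - {"travel": [0, 0, 0], "turn": [0, 0, 0]}
    - {"travel": [0, 0, 0], "turn": [0, 0, 0]}
    - {"travel": [0, 0, 0], "turn": [0, 0, 0]}
    - {"travel": [0, 0, 0], "turn": [0, 0, 0]}

```text
time: 9.5
position: [0.5074, 0.2972, 0.1826]
tool_rot: [-0.851, -3.024, 0.001]
ft_force: [0.5, 0.8, -2.1]
grip_width: 0.364
grip_force: 25.0
```

Request:
step_arm:
  commands:
    - {"travel": [0, 0, 0], "turn": [0, 0, 0]}
    - {"travel": [0, 0, 0], "turn": [0, 0, 0]}
    - {"travel": [0, 0, 0], "turn": [0, 0, 0]}
    - {"travel": [0, 0, 0], "turn": [0, 0, 0]}
    - {"travel": [0, 0, 0], "turn": [0, 0, 0]}

```text
time: 10.0
position: [0.5075, 0.2971, 0.1826]
tool_rot: [-0.851, -3.024, 0.001]
ft_force: [0.2, -0.9, -2.1]
grip_width: 0.369
grip_force: 25.0
```

Request:
step_arm:
  commands:
    - {"travel": [0, 0, 0], "turn": [0, 0, 0]}
    - {"travel": [0, 0, 0], "turn": [0, 0, 0]}
    - {"travel": [0, 0, 0], "turn": [0, 0, 0]}
    - {"travel": [0, 0, 0], "turn": [0, 0, 0]}
    - {"travel": [0, 0, 0], "turn": [0, 0, 0]}

```text
time: 10.5
position: [0.5075, 0.2971, 0.1826]
tool_rot: [-0.851, -3.024, 0.001]
ft_force: [0.4, -0.5, -1.3]
grip_width: 0.367
grip_force: 25.0
```

Request:
step_arm:
  commands:
    - {"travel": [0, 0, 0], "turn": [0, 0, 0]}
    - {"travel": [0, 0, 0], "turn": [0, 0, 0]}
    - {"travel": [0, 0, 0], "turn": [0, 0, 0]}
    - {"travel": [0, 0, 0], "turn": [0, 0, 0]}
    - {"travel": [0, 0, 0], "turn": [0, 0, 0]}

```text
time: 11.0
position: [0.5075, 0.2971, 0.1826]
tool_rot: [-0.851, -3.024, 0.001]
ft_force: [-0.4, 0.2, -1.6]
grip_width: 0.366
grip_force: 25.0
```

Request:
step_arm:
  commands:
    - {"travel": [0, 0, 0], "turn": [0, 0, 0]}
    - {"travel": [0, 0, 0], "turn": [0, 0, 0]}
    - {"travel": [0, 0, 0], "turn": [0, 0, 0]}
    - {"travel": [0, 0, 0], "turn": [0, 0, 0]}
    - {"travel": [0, 0, 0], "turn": [0, 0, 0]}

```text
time: 11.5
position: [0.5075, 0.2971, 0.1826]
tool_rot: [-0.851, -3.024, 0.001]
ft_force: [-0.2, 0.2, -1.7]
grip_width: 0.365
grip_force: 25.0
```

```bash
python3 -c "
from h import *
go(.504,-.350,.24,148.6)
s=ctrl.get_state();print(np.round(s['joint_positions'],3),s['grip_width'],np.abs(s['qd']).max())"
```

```text
t 11.5 pos [0.5075 0.2971 0.1826] yaw 148.6
travel [-0.3346 -0.5539 -0.0572] turn [-0.02 -0.01 -0.05]
[ 0.15   0.338 -0.875  1.658  0.27   1.273  0.245] 0.36513260483173393 0.0021622706472611683
```

The scan hold is done. Now I lift and carry the scanner high over the others to the pad.

Request:
step_arm:
  commands:
    - {"travel": [0, 0, -0.02], "turn": [0, 0, 0]}
    - {"travel": [-0.005, -0.009, -0.045], "turn": [0, 0, 0]}
    - {"travel": [-0.02, -0.033, -0.065], "turn": [0, 0, 0]}
    - {"travel": [-0.038, -0.063, -0.07], "turn": [0, 0, 0]}
    - {"travel": [-0.058, -0.096, -0.07], "turn": [0, 0, 0]}

```text
time: 12.0
position: [0.5072, 0.1853, 0.2541]
tool_rot: [0.847, 3.023, 0.002]
ft_force: [-0.3, -0.6, -1.9]
grip_width: 0.365
grip_force: 25.0
```

Request:
step_arm:
  commands:
    - {"travel": [-0.02, -0.033, 0], "turn": [0, 0, 0]}
    - {"travel": [-0.04, -0.066, 0], "turn": [0, 0, 0]}
    - {"travel": [-0.06, -0.099, 0], "turn": [0, 0, 0]}
    - {"travel": [-0.08, -0.132, 0], "turn": [0, 0, 0]}
    - {"travel": [-0.1, -0.165, 0], "turn": [0, 0, 0]}

```text
time: 12.5
position: [0.5059, -0.0094, 0.253]
tool_rot: [0.851, 3.023, -0.001]
ft_force: [0.1, 0.0, -1.3]
grip_width: 0.366
grip_force: 25.0
```

Request:
step_arm:
  commands:
    - {"travel": [-0.02, -0.033, 0], "turn": [0, 0, 0]}
    - {"travel": [-0.04, -0.066, 0], "turn": [0, 0, 0]}
    - {"travel": [-0.06, -0.099, 0], "turn": [0, 0, 0]}
    - {"travel": [-0.08, -0.132, 0], "turn": [0, 0, 0]}
    - {"travel": [-0.1, -0.165, 0], "turn": [0, 0, 0]}

```text
time: 13.0
position: [0.5052, -0.2023, 0.2529]
tool_rot: [0.851, 3.024, -0.001]
ft_force: [1.7, 0.8, -1.9]
grip_width: 0.372
grip_force: 25.0
```

```bash
python3 -c "
from h import *
go(.504,-.350,.24,148.6)
s=ctrl.get_state();print(np.round(s['joint_positions'],3),s['grip_width'],np.abs(s['qd']).max())"
```

```text
t 13.0 pos [ 0.5052 -0.2023  0.2529] yaw 148.6
travel [-0.076  -0.1267  0.013 ] turn [-0.04  0.02 -0.03]
[ 0.833  0.12  -0.542  1.676  0.064  1.363  1.304] 0.3718865799912196 0.5805908337398563
```

Request:
step_arm:
  commands:
    - {"travel": [-0.02, -0.033, 0], "turn": [0, 0, 0]}
    - {"travel": [-0.04, -0.066, 0], "turn": [0, 0, 0]}
    - {"travel": [-0.06, -0.099, 0], "turn": [0, 0, 0]}
    - {"travel": [-0.071, -0.118, 0], "turn": [0, 0, 0]}
    - {"travel": [-0.075, -0.125, 0], "turn": [0, 0, 0]}

```text
time: 13.5
position: [0.5032, -0.3492, 0.2522]
tool_rot: [-0.856, -3.021, 0.001]
ft_force: [0.3, 0.9, -2.2]
grip_width: 0.367
grip_force: 25.0
```

Request:
step_arm:
  commands:
    - {"travel": [0, 0, 0.02], "turn": [0, 0, 0]}
    - {"travel": [0, 0, 0.05], "turn": [0, 0, 0]}
    - {"travel": [0, 0, 0.08], "turn": [0, 0, 0]}
    - {"travel": [0, 0, 0.09], "turn": [0, 0, 0]}
    - {"travel": [0, 0, 0.09], "turn": [0, 0, 0]}

```text
time: 14.0
position: [0.5038, -0.3446, 0.1615]
tool_rot: [-0.847, -3.022, -0.002]
ft_force: [0.6, -0.1, -1.5]
grip_width: 0.362
grip_force: 25.0
```

```bash
python3 -c "
from h import *
go(.504,-.350,.0994,148.6)
s=ctrl.get_state()
w=ctrl.get_image('wrist')[:,:,::-1];cv2.imwrite('pics/w4.png',w)"
```

```text
t 14.0 pos [ 0.5038 -0.3446  0.1615] yaw 148.7
travel [-0.0032 -0.0046  0.0621] turn [ 0.03 -0.2   0.07]
```

View pics/w4.png

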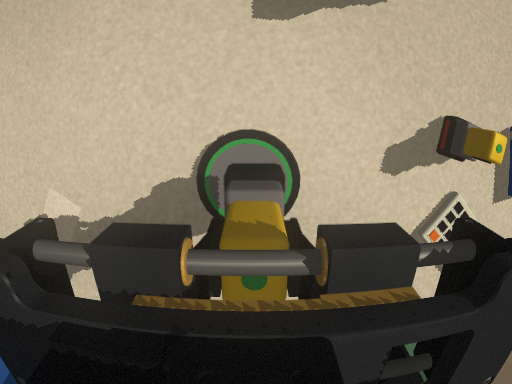

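The pad ring is centred at about column 248 and the scanner at 255, which matches the computed -4.6 mm correction in tool y. Lowering now.

Request:
step_arm:
  commands:
    - {"travel": [-0.002, -0.003, 0.01], "turn": [0, 0, 0]}
    - {"travel": [-0.003, -0.005, 0.025], "turn": [0, 0, 0]}
    - {"travel": [-0.003, -0.005, 0.04], "turn": [0, 0, 0]}
    - {"travel": [-0.003, -0.005, 0.05], "turn": [0, 0, 0]}
    - {"travel": [-0.003, -0.005, 0.053], "turn": [0, 0, 0]}

```text
time: 14.55
position: [0.503, -0.3518, 0.1076]
tool_rot: [-0.85, -3.021, -0.002]
ft_force: [-0.6, -0.5, -2.2]
grip_width: 0.362
grip_force: 25.0
```

Request:
step_arm:
  commands:
    - {"travel": [0, 0, 0.002], "turn": [0, 0, 0]}
    - {"travel": [0, 0, 0.004], "turn": [0, 0, 0]}
    - {"travel": [0, 0, 0.006], "turn": [0, 0, 0]}
    - {"travel": [0, 0, 0.006], "turn": [0, 0, 0]}

```text
time: 14.95
position: [0.5041, -0.3526, 0.104]
tool_rot: [0.851, 3.024, -0.001]
ft_force: [0.4, -0.0, -1.5]
grip_width: 0.368
grip_force: 25.0
```

```bash
python3 -c "
from h import *
go(.504,-.350,.0994,148.6)"
```

```text
t 14.95 pos [ 0.5041 -0.3526  0.104 ] yaw 148.6
travel [0.0015 0.0022 0.0046] turn [-0.03  0.01 -0.05]
```

Request:
step_arm:
  commands:
    - {"travel": [0.001, 0.002, 0.0015], "turn": [0, 0, 0]}
    - {"travel": [0.001, 0.002, 0.003], "turn": [0, 0, 0]}
    - {"travel": [0.001, 0.002, 0.004], "turn": [0, 0, 0]}
    - {"travel": [0.001, 0.002, 0.004], "turn": [0, 0, 0]}

```text
time: 15.35
position: [0.5041, -0.3503, 0.0997]
tool_rot: [-0.851, -3.024, 0.001]
ft_force: [0.6, 0.4, -1.0]
grip_width: 0.368
grip_force: 25.0
```

Request:
step_arm:
  commands:
    - {"travel": [0, 0, 0.001], "turn": [0, 0, 0]}
    - {"travel": [0, 0, 0.0015], "turn": [0, 0, 0]}
    - {"travel": [0, 0, 0.0015], "turn": [0, 0, 0]}

```text
time: 15.65
position: [0.5043, -0.3504, 0.0984]
tool_rot: [-0.851, -3.024, 0.001]
ft_force: [1.3, -0.3, -1.6]
grip_width: 0.361
grip_force: 25.0
```

Request:
step_arm:
  commands:
    - {"travel": [0, 0, 0.0007], "turn": [0, 0, 0]}
    - {"travel": [0, 0, 0.0012], "turn": [0, 0, 0]}
    - {"travel": [0, 0, 0.0012], "turn": [0, 0, 0]}

```text
time: 15.95
position: [0.5044, -0.3505, 0.0983]
tool_rot: [0.851, 3.024, -0.001]
ft_force: [-0.8, 1.3, 6.5]
grip_width: 0.365
grip_force: 25.0
```

Contact at 6.5 N. Release, then raise.

Request:
step_arm:
  commands:
    - {"travel": [0, 0, -0.0007], "turn": [0, 0, 0]}
    - {"travel": [0, 0, -0.0007], "turn": [0, 0, 0]}

```text
time: 16.15
position: [0.5043, -0.3504, 0.0983]
tool_rot: [0.851, 3.024, -0.001]
ft_force: [-0.9, -0.1, 3.4]
grip_width: 0.369
grip_force: 25.0
```

Request:
step_arm:
  commands:
    - {"travel": [0, 0, 0], "turn": [0, 0, 0]}
    - {"travel": [0, 0, 0], "turn": [0, 0, 0]}
    - {"travel": [0, 0, 0], "turn": [0, 0, 0]}
    - {"travel": [0, 0, 0], "turn": [0, 0, 0]}
    - {"travel": [0, 0, 0], "turn": [0, 0, 0]}
  gripper: 1

```text
time: 16.65
position: [0.5042, -0.3503, 0.0977]
tool_rot: [-0.851, -3.024, 0.0]
ft_force: [0.6, 0.8, -0.3]
grip_width: 0.733
grip_force: 0.0
```

Request:
step_arm:
  commands:
    - {"travel": [0, 0, 0], "turn": [0, 0, 0]}
    - {"travel": [0, 0, 0], "turn": [0, 0, 0]}
    - {"travel": [0, 0, 0], "turn": [0, 0, 0]}
    - {"travel": [0, 0, 0], "turn": [0, 0, 0]}
    - {"travel": [0, 0, 0], "turn": [0, 0, 0]}

```text
time: 17.15
position: [0.5042, -0.3503, 0.0979]
tool_rot: [-0.851, -3.024, 0.001]
ft_force: [0.3, -0.4, 0.7]
grip_width: 0.996
grip_force: 0.0
```

Request:
step_arm:
  commands:
    - {"travel": [0, 0, -0.01], "turn": [0, 0, 0]}
    - {"travel": [0, 0, -0.03], "turn": [0, 0, 0]}
    - {"travel": [0, 0, -0.06], "turn": [0, 0, 0]}
    - {"travel": [0, 0, -0.09], "turn": [0, 0, 0]}
    - {"travel": [0, 0, -0.12], "turn": [0, 0, 0]}

```text
time: 17.65
position: [0.5043, -0.3502, 0.2199]
tool_rot: [0.851, 3.024, -0.001]
ft_force: [-0.0, 0.0, 0.6]
grip_width: 0.999
grip_force: 0.0
```

Request:
step_arm:
  commands:
    - {"travel": [0, 0, 0], "turn": [0, 0, 0]}
    - {"travel": [0, 0, 0], "turn": [0, 0, 0]}
    - {"travel": [0, 0, 0], "turn": [0, 0, 0]}
    - {"travel": [0, 0, 0], "turn": [0, 0, 0]}
    - {"travel": [0, 0, 0], "turn": [0, 0, 0]}

```text
time: 18.15
position: [0.5038, -0.35, 0.2168]
tool_rot: [-0.851, -3.022, -0.0]
ft_force: [0.3, -0.2, -0.5]
grip_width: 1.001
grip_force: 0.0
```

```bash
python3 -c "
from h import *
s=ctrl.get_state()
w=ctrl.get_image('wrist')[:,:,::-1];t=ctrl.get_image('scene')[:,:,::-1];cv2.imwrite('pics/w5.png',np.hstack([cv2.resize(w,(400,300)),cv2.resize(t,(400,300))]))
hsv=cv2.cvtColor(w.copy(),cv2.COLOR_BGR2HSV);H,S,V=[hsv[:,:,i].astype(int) for i in range(3)]
n,l,st,ce=cv2.connectedComponentsWithStats(((H>40)&(H<90)&(S>100)).astype(np.uint8))
m=ctrl.camera_model('wrist')
for i in range(1,n):
    if st[i,4]>40: print(st[i],ce[i].round(1),wray(ce[i],.13,m,s['position'],s['tool_rot']).round(4))"
```

```text
[353   0  34   6 107] [371.9   1.4] [[ 0.4097 -0.177   0.13  ]]
[216 131  75  69 688] [254.3 159.4] [[ 0.4761 -0.3327  0.13  ]]
[248 195  13  13 142] [254.  201.1] [[ 0.5059 -0.3512  0.13  ]]
```

View pics/w5.png

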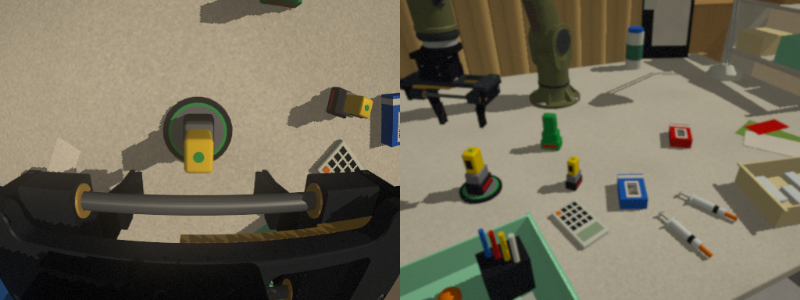

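The scanner stands upright in the middle of the pad with its top dot at (0.506, -0.351). The gripper is clear and both cartons are where they were.

```bash
python3 -c "
from bench import ctrl
print(ctrl.close_job())"
```

```text
the job is handed in; nothing more can be done
None
```

I scanned the red carton (held still over its label for about 2.5 s), stood the scanner upright about 2 mm from the pad's middle, let go, and handed in the job at about 18 s; no verdict came back.

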